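# Back off the left-hand wheel nut of a grinding spindle against a stop bar

## Robot

A 6-joint arm with a two-finger parallel gripper is mounted at the origin on a cart in front of the work surface, level with it; the furniture and walls round the work are solid. World frame = base frame: x ahead of the robot, y to its left, z up, the work surface at z = 0. Lengths are in m, angles in rad, forces in N, time in s.
With the tool pointing down it reaches from about 0.25 to 0.725 m from the base axis. Payload 4 kg.
Tool frame: the origin (TCP) lies midway between the tips of the shut fingers; the grasp point (between the pads) lies 19 mm behind it; z points along the fingers, y is the line along which they close (so a half turn about z gives the same grasp; the last joint's range is limited). The gripper opens to 85 mm and grips with 20 to 120 N. Pads are 22 mm wide; open, the fingers measure 114 mm over their backs; the gripper's body (76 mm by 85 mm) begins 54 mm behind the grasp point. The pads swing forward as they close: fully open they stand 13 mm farther back than shut.
Start: joints at [-1.205, 0.241, 0.005, 1.335, 0, 1.571], TCP at [0.179, -0.467, 0.231] pointing down, gripper open.
Joint ranges: [-2.72, 2.72], [-1.05, 1.87], [-1.09, 1.28], [-1.99, 2.15], [-1.42, 1.44], [-3.14, 3.14]. Speed limits (rad/s): [2.79, 2.79, 3.14, 3.14, 3.14, 3.14].

## Interface

Orientations are given as a unit quaternion [x, y, z, w].
In Python, from workcell import bot gives the robot as it stands. The module is installed in compiled form; this text tells all that it offers.
- The arm moves only by the tool jog_arm, never from a script. Its argument "deltas" is a list of rows, each an object with "fingers": the opening, from 0 (shut) to 1 (fully open); "delta_pos": the shift along the tool's x, y, z normalised to -1 to 1, where 1 is 300 mm, a list of three; "yaw": the turn about the tool's z normalised to -1 to 1, where 1 is pi/4 rad. A call has 1 to 12 rows; each row is the pose to reach, as a shift and turn from the pose commanded when the call began, along the tool's axes at that moment; what a row does not reach only later rows make up. A row lasts 1/10 s, in which the tool goes at most 50 mm and 8.59 degrees, less where a joint would pass 70% of its speed; a pose out of reach is approached as far as the arm can. A call with a number of a shift or a turn outside -1 to 1 is refused whole. A call with a gripper value outside its range is refused whole. The fingers move at their own pace and stop on an object; the grip force is fixed at half the most. Time passes only in rows, so rows that repeat a pose let the fingers close. It gives the time, the measured TCP pose, the force, the opening and the grip force at its end, in the units of the state.
- bot.get_obs(): the state, without advancing time (a new reading comes with each control period).
- bot.camera(name): name is "scene" or "side" or "wrist"; returns a dict with "image" (420x560x3 uint8, red, green, blue), "range_z" (420x560 float32, m along the optical axis (not along the pixel's ray), 0 where there is no reading), "fx", "fy", "cx", "cy" (pixels), "rvec" (rotation vector, rad) and "tvec" (3), from world to camera coordinates, as OpenCV has them. Camera axes: x right, y down, z forward; pixel columns grow to the right and rows downward; lengths in m; the calibration is good to about 2 mm. The wrist camera is an equidistant fisheye: a pixel r from the principal point sees the ray r / f radians off the axis. A picture is of the moment at which its call begins.
- bot.job_done(): hands the job in; it is judged then, once.
The state is a dict: "clock": time; "joint_pos": joint angles; "joint_vel": joint speeds; "tau": joint torques, N m; "eef_pos": TCP position; "tool_rot": TCP orientation; "ft_force": force on the tool from outside, world axes, zero at the start; "ft_torque": the same for the moment, N m; "grip_width": finger opening in m; "grasp_force": force on a finger pad.
Only numpy, scipy, OpenCV 4.12 (cv2) and the standard library are available. Lean on these libraries where they do the work, as an engineer would, in place of code of your own. Each camera call takes 0.05 s, during which the arm holds its last target. There are 200 camera calls.

## Task

Ready the bench grinding spindle for a wheel change: first lay the loose steel stop bar flat across the spindle's two cradles, reaching well over both, and let go of it, so that the wheel's lug will come up against it. Then push the arms of the wheel nut round to loosen it; its thread is left-handed, so it loosens clockwise seen from above: feel the wheel stop against the bar and the nut break free, and keep on until you feel the nut come up solid at the end of its thread, without forcing it. Leave the bar lying in the cradles and the other things on the table where they are.

Things in the scene. Friction and masses are not known exactly. Their poses are not given: they have to be found in the camera images.
- spindle_base: Low grey base, fixed, of an upright grinding spindle: 185 mm along its x, y from -75 to +130 mm, 28 mm high. Origin on the table under the vertical spindle axis; z up. Two dark steel cradles, 14 mm long in x, stand at y = +112 mm, x = -75 and +75 mm. A grey stone wheel, 146 mm across, top at z = 48 mm, turns freely on the spindle and carries the nut.
- cradle_a (a point): Middle of the seat of the cradle at x = -75 mm of the base, 52 mm above the table. The seat is a channel along the base's x, open at both ends, 28 mm wide between walls that rise 14 mm above the seat, with lips above them that flare outward to 77 mm above the table.
- cradle_b (a point): The same point of the cradle at x = +75 mm of the base.
- lug (a point): Top of the wheel's stop lug: an upright steel pin 11 mm across on a tongue that sticks out of the wheel's rim, 112 mm from the spindle axis, top 72 mm above the table. It turns with the wheel. With the bar in the cradles the pin cannot pass it: clockwise, the wheel stops when the pin meets the bar's inner side near cradle_a.
- stop_bar: Loose steel bar, 180 x 20 x 14 mm (its x, y, z), about 0.35 kg; origin at its centre, 7 mm above what it lies on. Begins flat on the table. Laid in the cradles its centre is 59 mm above the table.
- nut_end_a (a point): Centre of the black ball (18 mm across) at one end of the nut's cross rod. The rod is level, 12 mm thick, 98 mm above the table, and crosses the spindle axis; the balls are 56 mm from the axis. The nut's round body is 32 mm across, its top 107 mm above the table. Between nut body and balls the space under the rod is free down to the wheel.
- nut_end_b (a point): Centre of the ball at the other end of the rod. Behind the spindle stands a tall box (400 mm high), its flat front 145 to 165 mm beyond the spindle axis, away from the robot: keep wrist and forearm off it, if need be by leaning the tool back toward the robot.
- nut (a joint): Turn of the nut on the wheel, rad: 0 = tight (as it begins; blocked anticlockwise), growing clockwise seen from above. While the wheel is free the nut only drags it round; once the lug is on the bar, the nut turns against a steady 0.35 N m (8 N at 42 mm from the axis). The thread ends at a solid stop, unmarked, half to one whole turn from tight. Over 45 N on the spindle is forcing.
- petri_dish: Bystander: clear shallow dish, 86 mm across, 13 mm high; origin under its middle.
- calipers: Bystander: steel calipers, 190 x 69 x 10 mm.
- putty_eraser: Bystander: small eraser in a blue sleeve, 44 x 23 x 12 mm, between the spindle and the bar.
- white_jar: Bystander: small white open jar, 48 mm across, 54 mm high.

How it is judged:
On the way, in this order (a step that is already met when the one before it is completed fails the run):
1. the stop bar lies across both cradles, let go, while the nut is still tight (x of stop_bar in the frame of spindle_base between -0.016 and 0.016 m and y of stop_bar in the frame of spindle_base between 0.105 and 0.119 m and z of stop_bar in the frame of spindle_base between 0.055 and 0.063 m and angle between the x axis of stop_bar and the x axis of spindle_base, either way round below 0.09 rad and angle between the z axis of stop_bar and the z axis of spindle_base, either way round below 0.15 rad and contact force between stop_bar and the fingers below 0.2 N and value of joint nut below 0.15 rad), for 0.3 s.
2. the nut is turned clockwise to the end of its thread (value of joint nut above 3.88 rad), for 0.1 s.
At the end, for the whole second after the job is handed in: The stop bar lies at rest in both cradles (centre within 16 mm along and 7 mm across of midway between them, seated to within 4 mm, within 5 degrees of their line) and the nut stands at the clockwise end of its thread to within 0.15 rad; nothing is held (x of stop_bar in the frame of spindle_base between -0.016 and 0.016 m and y of stop_bar in the frame of spindle_base between 0.105 and 0.119 m and z of stop_bar in the frame of spindle_base between 0.055 and 0.063 m and angle between the x axis of stop_bar and the x axis of spindle_base, either way round below 0.09 rad and angle between the z axis of stop_bar and the z axis of spindle_base, either way round below 0.15 rad and contact force between stop_bar and the fingers below 0.2 N and value of joint nut above 3.85 rad and linear speed of stop_bar below 0.02 m/s); the robot touches nothing.
It fails at once if the spindle is forced with more than 45 N (contact force between spindle_base and the arm above 45 N or contact force between spindle_base and the fingers above 45 N).
It fails at once if a bystander is pushed more than 30 mm away (distance of any of petri_dish, calipers, putty_eraser, white_jar from where it was at the start of the episode above 0.03 m).
It also fails if it takes over 66 s, if anything falls off the work surface, if the arm or the gripper's body presses on something with over 40 N, if the wrist force passes 120 N, or if a joint passes its speed limit or range.

## Working session

There is one attempt and no reset: what is moved stays moved. The work goes in short steps, Python scripts to look and compute and a tool call to move; the robot and the scene stay as the last step left them, time stands still between calls to the robot, and variables do not carry over. Pictures are saved under pics/ and viewed, at most 10 in all, crops included, and the job is handed in when it is done.

Besides the shell and the picture viewer there is one more tool, called after ">>>" by a JSON object that holds its "op" and its "data", one argument or row to a line. jog_arm: Moves the arm, as the interface text tells. Scaled input: -1 to 1 covers 300 mm each way for a shift and pi/4 rad each way for a turn. Its arguments: {"type":"object","properties":{"deltas":{"type":"array","items":{"type":"object","properties":{"fingers":{"type":"number"},"delta_pos":{"type":"array","items":{"type":"number"}},"yaw":{"type":"number"}}}}},"required":["deltas"]}

```bash
mkdir -p pics
cat > h.py <<'E'
import numpy as np, cv2
from workcell import bot
def cam(n):
    c=bot.camera(n); R=cv2.Rodrigues(np.array(c['rvec'],float))[0]; t=np.array(c['tvec'],float).ravel(); return c,R,t
def pts(c,R,t):
    z=c['range_z'].astype(float); v,u=np.mgrid[:z.shape[0],:z.shape[1]]
    P=np.stack([(u-c['cx'])/c['fx']*z,(v-c['cy'])/c['fy']*z,z],-1)
    W=(P-t)@R; W[z==0]=np.nan; return W
def save(n,im): cv2.imwrite('pics/'+n+'.png',cv2.cvtColor(im,cv2.COLOR_RGB2BGR))
E
python3 - <<'E'
from h import *
for n in('scene','side'):
    c,R,t=cam(n); save(n+'0',c['image']); W=pts(c,R,t); np.savez(''+n+'0.npz',im=c['image'],W=W,R=R,t=t,k=[c['fx'],c['fy'],c['cx'],c['cy']])
    print(n,-R.T@t,c['fx'],c['cx'],c['cy'])
o=bot.get_obs();print(o)
E
```

```text
scene [0.09371924 0.65128929 0.6348057 ] 398.2720343307397 282.79543940533216 214.4409996802639
side [ 0.62072865 -1.34725128  0.82491215] 515.6863720248947 276.4015869092815 203.65162986704556
{'clock': 0.1, 'joint_pos': array([-1.20501115e+00,  2.41363801e-01,  3.86620183e-03,  1.33518347e+00,
        1.97888427e-05,  1.57078591e+00]), 'joint_vel': array([-0.0007099 , -0.00134048,  0.00238016, -0.0009574 , -0.00131989,
       -0.00194584]), 'tau': array([ 5.72464178e-04, -3.73138690e+01,  2.53009915e+01,  1.08140084e-02,
        3.64597236e-05,  2.52692809e-05]), 'eef_pos': array([ 0.17864814, -0.46640046,  0.23049167]), 'tool_rot': array([ 9.83320336e-01,  1.81879708e-01, -1.61659453e-04, -9.28455705e-04]), 'ft_force': array([0.5294338 , 0.67900325, 0.13670527]), 'ft_torque': array([-0.01040917,  0.04781207, -0.02827002]), 'grasp_force': 0.0, 'grip_width': 0.08546482247491514}
```

View pics/scene0.png

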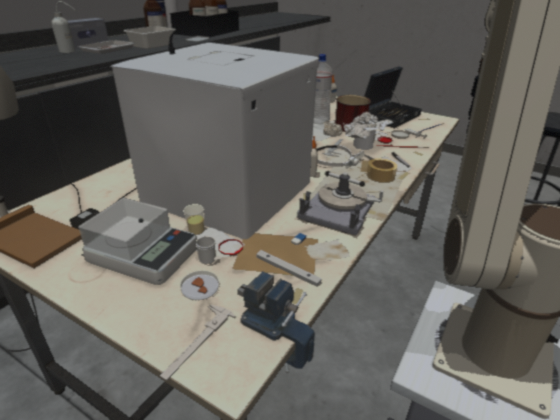

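View pics/side0.png

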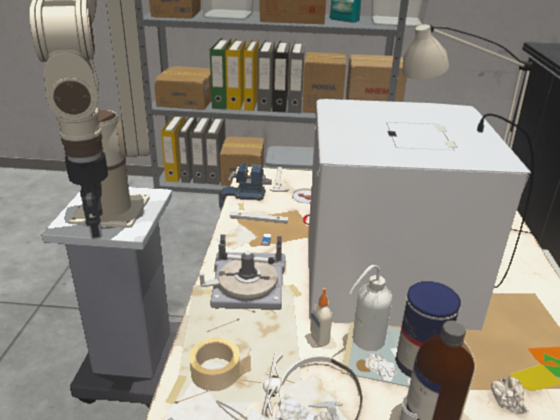

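The scene view shows the bar at about (288,266), the eraser at (299,239) and the spindle at (343,195). In the side view the bar is at (258,217), the spindle at (247,275) and the cradles at (222,250) and (278,247). The lug is on the robot side, at about (207,282).

Run:
```python
from h import *
a=np.load('scene0.npz');b=np.load('side0.npz')
A=cv2.resize(a['im'][160:290,225:405],None,fx=4,fy=4,interpolation=cv2.INTER_CUBIC)
B=cv2.resize(b['im'][205:315,190:300],None,fx=5,fy=5,interpolation=cv2.INTER_CUBIC)
save('sA',A);save('sB',B)
for d,lst in((a,[(288,266),(262,256),(315,280),(299,239),(343,178),(305,200),(361,215),(328,175),(363,183),(375,190)]),(b,[(258,217),(232,215),(286,220),(266,239),(247,258),(222,243),(278,240),(205,280)])):
    for u,v in lst: print((u,v),d['W'][v,u].round(4))
```

```text
(288, 266) [0.4602 0.0053 0.0139]
(262, 256) [0.5344 0.0072 0.0137]
(315, 280) [0.3822 0.0142 0.0138]
(299, 239) [ 0.4934 -0.1073  0.0124]
(343, 178) [ 0.4748 -0.3259  0.1051]
(305, 200) [ 0.549  -0.2375  0.0503]
(361, 215) [ 0.3924 -0.286   0.0278]
(328, 175) [ 0.5247 -0.3303  0.0989]
(363, 183) [ 0.4155 -0.333   0.103 ]
(375, 190) [ 4.256e-01 -4.988e-01  3.000e-04]
(258, 217) [ 0.4644 -0.0057  0.0122]
(232, 215) [ 0.3843 -0.0062  0.0136]
(286, 220) [ 0.5507 -0.0132  0.0126]
(266, 239) [ 0.5015 -0.1246  0.0129]
(247, 258) [ 0.4797 -0.3567  0.1097]
(222, 243) [ 0.3937 -0.2219  0.0553]
(278, 240) [ 0.5418 -0.21    0.0691]
(205, 280) [ 0.3789 -0.3708  0.046 ]
```

View pics/sA.png

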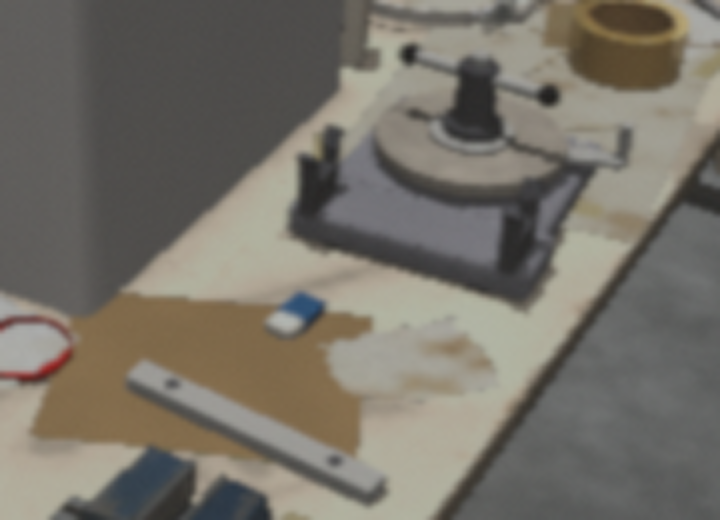

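View pics/sB.png

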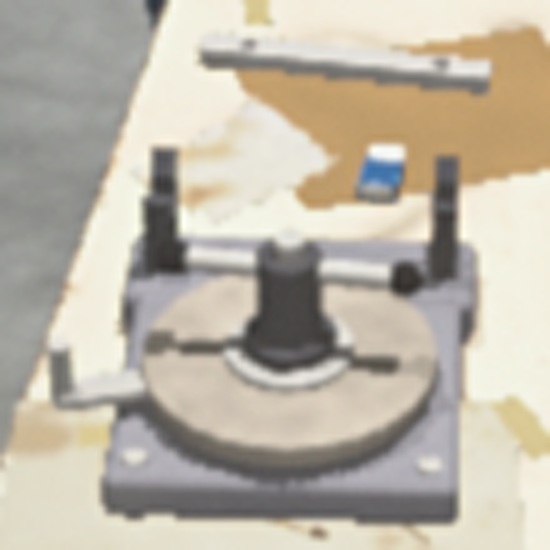

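The crops confirm the layout. The bar lies nearly along world x. The cradles are on the +y side of the base. The nut rod also lies nearly along x, with its balls at sA (408,54) and (547,95). The lug points toward the robot. Next I'll measure it all in numbers.

Run:
```python
from h import *
def rect(P,n):
    (c,s,a)=cv2.minAreaRect((P[:,:2]*1000).astype(np.float32)); print(n,len(P),np.round(c,1),np.round(s,1),round(a,1),'zmed',np.median(P[:,2]).round(4))
    cc=(P[:,:2]).mean(0); 
    if len(P)>5:
        w,V=np.linalg.eigh(np.cov((P[:,:2]-cc).T)); v=V[:,1]; print('   mean',cc.round(4),'dir deg',np.degrees(np.arctan2(v[1],v[0])).round(2))
for n in('scene','side'):
    d=np.load(n+'0.npz');W=d['W'];x,y,z=W[...,0],W[...,1],W[...,2]
    def s(x0,x1,y0,y1,z0,z1): return W[(x>x0)&(x<x1)&(y>y0)&(y<y1)&(z>z0)&(z<z1)]
    print('==',n)
    rect(s(.34,.58,-.05,.06,.010,.02),'bar')
    rect(s(.44,.56,-.15,-.08,.008,.02),'eraser')
    rect(s(.33,.62,-.47,-.18,.025,.031),'base')
    rect(s(.37,.59,-.45,-.27,.045,.05),'wheel')
    rect(s(.35,.60,-.45,-.27,.090,.11),'nut')
    rect(s(.46,.50,-.37,-.31,.104,.112),'nuttop')
    rect(s(.35,.455,-.26,-.19,.055,.085),'cradA')
    rect(s(.50,.60,-.26,-.19,.055,.085),'cradB')
    rect(s(.32,.39,-.45,-.30,.05,.085),'lug')
    b=s(.59,.75,-.40,-.2,.1,.35); 
    if len(b): print('box',np.percentile(b[:,0],[1,5,50]))
```

```text
== scene
bar 460 [463.9   4.5] [ 23.1 179.9] 85.8 zmed 0.0136
   mean [0.4595 0.006 ] dir deg 176.14
eraser 94 [ 499.6 -112.6] [45.  25.1] 79.1 zmed 0.0117
   mean [ 0.4982 -0.1118] dir deg 88.19
base 880 [ 474.8 -305. ] [181.2 203.8] 5.3 zmed 0.0276
   mean [ 0.4657 -0.2591] dir deg -160.82
wheel 660 [ 474.4 -342.5] [155.1 144.1] 58.5 zmed 0.0476
   mean [ 0.471  -0.3291] dir deg -160.39
nut 217 [ 475.  -336.1] [123.8  31.5] 6.7 zmed 0.1011
   mean [ 0.4724 -0.333 ] dir deg 178.31
nuttop 40 [ 477.5 -335.5] [31.9 27.8] 24.4 zmed 0.1063
   mean [ 0.4762 -0.3335] dir deg -173.76
cradA 88 [ 394.  -231.9] [15.  52.1] 4.5 zmed 0.0669
   mean [ 0.3935 -0.2324] dir deg 94.98
cradB 78 [ 543.  -220.5] [15.2 52.4] 4.9 zmed 0.0676
   mean [ 0.5423 -0.22  ] dir deg 94.69
lug 30 [ 371.  -375.4] [ 9.8 11.7] 25.5 zmed 0.0628
   mean [ 0.3708 -0.3736] dir deg 155.03
box [0.62025724 0.62121687 0.62534518]
== side
bar 265 [465.9  -1. ] [ 29.8 179.4] 86.3 zmed 0.0146
   mean [ 0.4657 -0.0031] dir deg 176.11
eraser 79 [ 475.2 -113.4] [45.9 77. ] 79.8 zmed 0.0124
   mean [ 0.4992 -0.1201] dir deg 111.91
base 1058 [ 476.2 -317.3] [181.3 207.6] 4.3 zmed 0.0285
   mean [ 0.4852 -0.3414] dir deg 86.07
wheel 1000 [ 469.1 -344.2] [141.3 163.1] 74.2 zmed 0.0483
   mean [ 0.4752 -0.3595] dir deg -174.43
nut 343 [ 479. -346.] [127.5  32.7] 6.8 zmed 0.1028
   mean [ 0.4795 -0.3479] dir deg 177.8
nuttop 72 [ 480.5 -344.6] [33.3 31.2] 35.2 zmed 0.1072
   mean [ 0.4797 -0.3474] dir deg -179.62
cradA 86 [ 396.6 -234. ] [13.8 52.5] 6.5 zmed 0.0671
   mean [ 0.3961 -0.2308] dir deg 94.68
cradB 89 [ 544.7 -226.2] [13.2 54.2] 4.6 zmed 0.069
   mean [ 0.5456 -0.2281] dir deg 93.65
lug 42 [ 374.  -382.8] [ 9.5 10.2] 62.4 zmed 0.0637
   mean [ 0.3741 -0.3838] dir deg 52.76
box [0.62258166 0.62340084 0.62794043]
```

>>> {"op": "jog_arm", "data": {
  "deltas": [
    {"delta_pos": [0.724, -0.559, 0.2], "yaw": 0.553, "fingers": 0.7},
    {"delta_pos": [0.724, -0.559, 0.2], "yaw": 0.553, "fingers": 0.7},
    {"delta_pos": [0.724, -0.559, 0.2], "yaw": 0.553, "fingers": 0.7},
    {"delta_pos": [0.724, -0.559, 0.2], "yaw": 0.553, "fingers": 0.7},
    {"delta_pos": [0.724, -0.559, 0.2], "yaw": 0.553, "fingers": 0.7},
    {"delta_pos": [0.724, -0.559, 0.2], "yaw": 0.553, "fingers": 0.7},
    {"delta_pos": [0.724, -0.559, 0.2], "yaw": 0.553, "fingers": 0.7}
  ]
}}

```text
clock: 0.8
eef_pos: [0.3224, -0.2279, 0.1698]
tool_rot: [1.0, -0.03, -0.001, -0.002]
ft_force: [-0.8, -1.4, -0.6]
grip_width: 0.0601
grasp_force: 0.0
```

```bash
cat >> h.py <<'E'
def head():
    from scipy.spatial.transform import Rotation as Ro
    o=bot.get_obs(); R=Ro.from_quat(o['tool_rot']).as_matrix(); return o,R
def delta(p,th):
    o,R=head(); d=R.T@(np.array(p)-o['eef_pos']); h=np.degrees(np.arctan2(R[1,0],R[0,0])); y=-(th-h); y=(y+180)%360-180
    print('clk',o['clock'].__round__(2),'pos',o['eef_pos'].round(4),'head',h.round(2),'j6',o['joint_pos'][5].round(3),'F',np.round(o['ft_force'],1),'T',np.round(o['ft_torque'],2),'w',round(o['grip_width'],4)); print('delta',(d/.3).round(4),'yaw',round(y/45,4),'rows',np.linalg.norm(d)/.05)
E
python3 - <<'E'
from h import *
delta([.465,.001,.09],-3.9)
d=np.load('scene0.npz');W=d['W'];x,y,z=W[...,0],W[...,1],W[...,2]
m=(x>.3)&(x<.62)&(y>-.1)&(y<.25)&(z>.025)&(z<.2);P=W[m]
print(P.min(0),P.max(0)); Q=P[P[:,1]<.09]; print(len(Q), Q[:5])
E
```

```text
clk 0.8 pos [ 0.3224 -0.2279  0.1698] head -3.46 j6 2.585 F [-0.8 -1.4 -0.6] T [-0.04  0.08  0.07] w 0.0601
delta [ 0.4292 -0.7895  0.2677] yaw 0.0099 rows 5.625928756910495
[ 0.34891906 -0.09993301  0.02504357] [0.61999764 0.20588794 0.19991934]
704 [[ 0.61851181 -0.09762705  0.19875925]
 [ 0.61848969 -0.08882218  0.19949977]
 [ 0.61804303 -0.09252158  0.19814515]
 [ 0.61998396 -0.09965598  0.19478302]
 [ 0.61991202 -0.08642902  0.19731756]]
```

>>> {"op": "jog_arm", "data": {
  "deltas": [
    {"delta_pos": [0.429, -0.79, 0.267], "yaw": 0.01, "fingers": 0.6},
    {"delta_pos": [0.429, -0.79, 0.267], "yaw": 0.01, "fingers": 0.6},
    {"delta_pos": [0.429, -0.79, 0.267], "yaw": 0.01, "fingers": 0.6},
    {"delta_pos": [0.429, -0.79, 0.267], "yaw": 0.01, "fingers": 0.6},
    {"delta_pos": [0.429, -0.79, 0.267], "yaw": 0.01, "fingers": 0.6},
    {"delta_pos": [0.429, -0.79, 0.267], "yaw": 0.01, "fingers": 0.6},
    {"delta_pos": [0.429, -0.79, 0.267], "yaw": 0.01, "fingers": 0.6},
    {"delta_pos": [0.429, -0.79, 0.267], "yaw": 0.01, "fingers": 0.6}
  ]
}}

```text
clock: 1.6
eef_pos: [0.4647, -0.0223, 0.0908]
tool_rot: [1.0, -0.027, -0.001, -0.006]
ft_force: [-0.2, 0.3, 0.1]
grip_width: 0.0512
grasp_force: 0.0
```

Run:
```python
from h import *
c,R,t=cam('wrist'); save('w1',c['image']); print(c['fx'],c['cx'],c['cy'],-R.T@t)
delta([.465,.001,.006],-3.9)
```

```text
325.19226210127806 279.6283587878966 204.067963381817 [ 0.54027945 -0.02793801  0.2335335 ]
clk 1.65 pos [ 0.4646 -0.0226  0.0912] head -3.2 j6 3.14 F [-0.1 -0.2  0.6] T [-0.03  0.04 -0.04] w 0.0513
delta [-0.0027 -0.0751  0.2848] yaw 0.0156 rows 1.7675124485464457
```

View pics/w1.png

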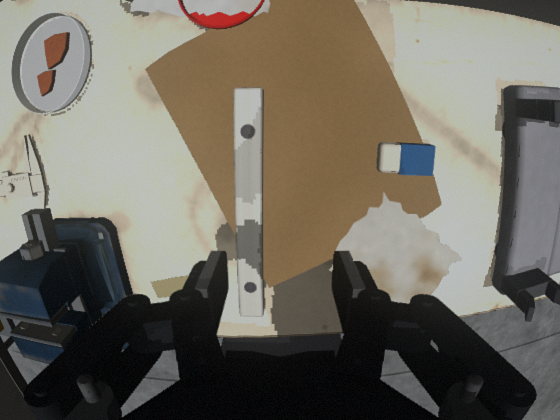

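The wrist view shows the bar upright from (249,90) to (250,315), with clear space either side for the fingers and the vise well to the left. Joint 6 is at its limit, so I'll turn the tool half a turn to the mirrored grasp.

>>> {"op": "jog_arm", "data": {
  "deltas": [
    {"delta_pos": [0, 0, -0.1], "yaw": -1, "fingers": 0.6},
    {"delta_pos": [0, 0, -0.1], "yaw": -1, "fingers": 0.6},
    {"delta_pos": [0, 0, -0.1], "yaw": -1, "fingers": 0.6},
    {"delta_pos": [0, 0, -0.1], "yaw": -1, "fingers": 0.6},
    {"delta_pos": [0, 0, -0.1], "yaw": -1, "fingers": 0.6},
    {"delta_pos": [0, 0, -0.1], "yaw": -1, "fingers": 0.6}
  ]
}}

```text
clock: 2.25
eef_pos: [0.4647, -0.0237, 0.122]
tool_rot: [0.934, 0.358, 0.003, -0.006]
ft_force: [-0.0, -0.1, -0.3]
grip_width: 0.0508
grasp_force: 0.0
```

>>> {"op": "jog_arm", "data": {
  "deltas": [
    {"delta_pos": [0, 0, 0], "yaw": -1, "fingers": 0.6},
    {"delta_pos": [0, 0, 0], "yaw": -1, "fingers": 0.6},
    {"delta_pos": [0, 0, 0], "yaw": -1, "fingers": 0.6},
    {"delta_pos": [0, 0, 0], "yaw": -1, "fingers": 0.6},
    {"delta_pos": [0, 0, 0], "yaw": -1, "fingers": 0.6},
    {"delta_pos": [0, 0, 0], "yaw": -1, "fingers": 0.6}
  ]
}}

```text
clock: 2.85
eef_pos: [0.4647, -0.0237, 0.122]
tool_rot: [0.726, 0.688, 0.005, -0.004]
ft_force: [1.0, 0.1, 0.8]
grip_width: 0.0512
grasp_force: 0.0
```

>>> {"op": "jog_arm", "data": {
  "deltas": [
    {"delta_pos": [0, 0, 0], "yaw": -1, "fingers": 0.6},
    {"delta_pos": [0, 0, 0], "yaw": -1, "fingers": 0.6},
    {"delta_pos": [0, 0, 0], "yaw": -1, "fingers": 0.6},
    {"delta_pos": [0, 0, 0], "yaw": -1, "fingers": 0.6},
    {"delta_pos": [0, 0, 0], "yaw": -1, "fingers": 0.6},
    {"delta_pos": [0, 0, 0], "yaw": -1, "fingers": 0.6}
  ]
}}

```text
clock: 3.45
eef_pos: [0.4647, -0.0237, 0.122]
tool_rot: [0.408, 0.913, 0.006, -0.002]
ft_force: [0.1, -0.0, -0.0]
grip_width: 0.0513
grasp_force: 0.0
```

Run:
```python
from h import *
delta([.465,.001,.10],176.1)
```

```text
clk 3.45 pos [ 0.4647 -0.0237  0.122 ] head 131.9 j6 0.78 F [ 0.1 -0.  -0. ] T [-0.06 -0.03 -0.04] w 0.0513
delta [0.06   0.0552 0.0744] yaw -0.9823 rows 0.6624005430888974
```

>>> {"op": "jog_arm", "data": {
  "deltas": [
    {"delta_pos": [0.06, 0.055, 0.074], "yaw": -0.982, "fingers": 0.6},
    {"delta_pos": [0.06, 0.055, 0.074], "yaw": -0.982, "fingers": 0.6},
    {"delta_pos": [0.06, 0.055, 0.074], "yaw": -0.982, "fingers": 0.6},
    {"delta_pos": [0.06, 0.055, 0.074], "yaw": -0.982, "fingers": 0.6},
    {"delta_pos": [0.06, 0.055, 0.074], "yaw": -0.982, "fingers": 0.6},
    {"delta_pos": [0.06, 0.055, 0.074], "yaw": -0.982, "fingers": 0.6},
    {"delta_pos": [0.06, 0.055, 0.074], "yaw": -0.982, "fingers": 0.6}
  ]
}}

```text
clock: 4.15
eef_pos: [0.4654, 0.0015, 0.0999]
tool_rot: [0.036, 0.999, 0.007, 0.0]
ft_force: [-0.1, 0.4, 0.1]
grip_width: 0.051
grasp_force: 0.0
```

```bash
cat >> h.py <<'E'
def fray(c,R,t,uv,zp):
    # equidistant fisheye pixels -> plane z=zp
    uv=np.atleast_2d(np.array(uv,float)); d=(uv-[c['cx'],c['cy']])/[c['fx'],c['fy']]; r=np.linalg.norm(d,axis=1)+1e-12
    D=np.c_[d/r[:,None]*np.sin(r)[:,None],np.cos(r)]@R; C=-R.T@t
    return C+D*((zp-C[2])/D[:,2])[:,None]
E
python3 - <<'E'
from h import *
c,R,t=cam('wrist'); save('w2',c['image']); im=c['image']; np.savez('w2.npz',im=im,rz=c['range_z'])
print(-R.T@t)
v,u=np.mgrid[:420,:560]; uv=np.c_[u.ravel(),v.ravel()]
P=fray(c,R,t,uv,.014)
hsv=cv2.cvtColor(im,cv2.COLOR_RGB2HSV).reshape(-1,3)
near=(abs(P[:,0]-.465)<.13)&(abs(P[:,1]-.001)<.035)
m=near&(hsv[:,1]<35)&(hsv[:,2]>90)
m=m.reshape(420,560).astype(np.uint8); n,l,s,ce=cv2.connectedComponentsWithStats(m)
for i in np.argsort(-s[1:,4])[:3]+1:
    Q=P[(l==i).ravel()][:,:2]; print(s[i],Q.min(0),Q.max(0)); r=cv2.minAreaRect((Q*1000).astype(np.float32)); print(r)
delta([.465,.001,.006],176.1)
E
```

```text
[0.38989579 0.00548769 0.24277786]
[ 265   43   57  266 6108] [ 0.34627347 -0.01413312] [0.55381365 0.03598546]
((449.8131103515625, 12.456428527832031), (35.87393569946289, 211.1629638671875), 80.311767578125)
[214  28 101  18 891] [ 0.33501216 -0.03396184] [0.34317961 0.03594591]
((338.9240417480469, 0.9951095581054688), (69.88272857666016, 8.166851997375488), 89.61286926269531)
[308 182  17  37 361] [0.44641218 0.02371533] [0.47393343 0.03599594]
((460.147216796875, 29.8475341796875), (11.99280071258545, 27.644649505615234), 88.06596374511719)
clk 4.2 pos [0.4654 0.0018 0.0998] head 175.84 j6 0.068 F [-0.5  0.3 -0.6] T [ 0.01  0.01 -0.04] w 0.0512
delta [ 0.0013 -0.0068  0.3126] yaw -0.0058 rows 1.8757900202841267
```

View pics/w2.png

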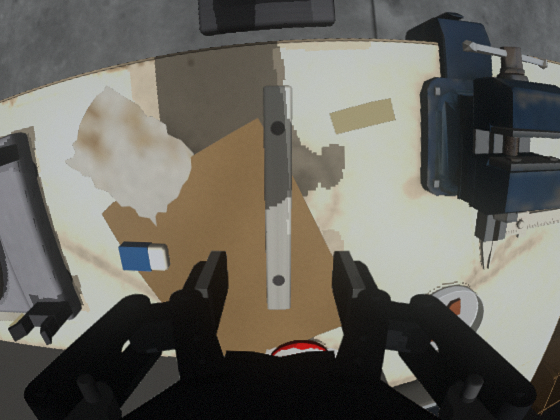

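The bar shows with top corners at about (264,87) and (292,88) and bottom corners at (267,308) and (290,308), centred between the pads. The screw holes are at (278,128) and (278,281).

Run:
```python
from h import *
c,R,t=cam('wrist')
P=fray(c,R,t,[(264.5,86.5),(292,87),(267.5,308.5),(290.5,308.5),(278,128),(278,281)],.014)[:,:2]; print(P.round(4))
print('centre',P[:4].mean(0),P[4:].mean(0)); a=P[:2].mean(0);b=P[2:4].mean(0); print(np.linalg.norm(a-b),np.degrees(np.arctan2(*(a-b)[::-1])),np.degrees(np.arctan2(*(P[4]-P[5])[::-1])))
```

```text
[[ 0.3755 -0.001 ]
 [ 0.3773  0.0179]
 [ 0.5529 -0.0141]
 [ 0.5545  0.0054]
 [ 0.4054  0.0061]
 [ 0.526  -0.0031]]
centre [0.46506897 0.00203964] [0.46571759 0.00149959]
0.17777915057381743 175.88698545194094 175.665889295985
```

>>> {"op": "jog_arm", "data": {
  "deltas": [
    {"delta_pos": [0.001, -0.007, 0.16], "yaw": 0, "fingers": 0.6},
    {"delta_pos": [0.001, -0.007, 0.26], "yaw": 0, "fingers": 0.6},
    {"delta_pos": [0.001, -0.007, 0.312], "yaw": 0, "fingers": 0.6},
    {"delta_pos": [0.001, -0.007, 0.315], "yaw": 0, "fingers": 0.6},
    {"delta_pos": [0.001, -0.007, 0.315], "yaw": 0, "fingers": 0.1},
    {"delta_pos": [0.001, -0.007, 0.315], "yaw": 0, "fingers": 0.1},
    {"delta_pos": [0.001, -0.007, 0.315], "yaw": 0, "fingers": 0.1},
    {"delta_pos": [0.001, -0.007, 0.315], "yaw": 0, "fingers": 0.1},
    {"delta_pos": [0.001, -0.007, 0.315], "yaw": 0, "fingers": 0.1}
  ]
}}

```text
clock: 5.15
eef_pos: [0.4666, 0.0015, 0.0063]
tool_rot: [0.034, 0.999, 0.006, 0.002]
ft_force: [-0.7, -2.3, 7.0]
grip_width: 0.0184
grasp_force: 60.1
```

Run:
```python
from h import *
delta([.465,.001,.16],176.1)
```

```text
clk 5.15 pos [0.4666 0.0015 0.0063] head 176.06 j6 0.064 F [-0.7 -2.3  7. ] T [-0.29  0.21 -0.06] w 0.0184
delta [ 0.0037  0.0046 -0.5123] yaw -0.001 rows 3.0740003189887233
```

>>> {"op": "jog_arm", "data": {
  "deltas": [
    {"delta_pos": [0, 0, -0.1], "yaw": 0, "fingers": 0.1},
    {"delta_pos": [0, 0, -0.2], "yaw": 0, "fingers": 0.1},
    {"delta_pos": [0, 0, -0.35], "yaw": 0, "fingers": 0.1},
    {"delta_pos": [0, 0, -0.5], "yaw": 0, "fingers": 0.1},
    {"delta_pos": [0, 0, -0.51], "yaw": 0, "fingers": 0.1}
  ]
}}

```text
clock: 5.65
eef_pos: [0.4691, -0.0002, 0.1636]
tool_rot: [0.034, 0.999, 0.007, 0.006]
ft_force: [1.6, 0.4, -3.7]
grip_width: 0.018
grasp_force: 60.1
```

Run:
```python
from h import *
delta([.471,-.228,.15],184.5)
```

```text
clk 5.65 pos [ 4.691e-01 -2.000e-04  1.636e-01] head 176.07 j6 0.059 F [ 1.6  0.4 -3.7] T [-0.06 -0.21  0.01] w 0.018
delta [-0.0578 -0.7576  0.0352] yaw -0.1874 rows 4.563939168417774
```

>>> {"op": "jog_arm", "data": {
  "deltas": [
    {"delta_pos": [-0.058, -0.15, 0.035], "yaw": -0.187, "fingers": 0.1},
    {"delta_pos": [-0.058, -0.3, 0.035], "yaw": -0.187, "fingers": 0.1},
    {"delta_pos": [-0.058, -0.45, 0.035], "yaw": -0.187, "fingers": 0.1},
    {"delta_pos": [-0.058, -0.6, 0.035], "yaw": -0.187, "fingers": 0.1},
    {"delta_pos": [-0.058, -0.7, 0.035], "yaw": -0.187, "fingers": 0.1},
    {"delta_pos": [-0.058, -0.758, 0.035], "yaw": -0.187, "fingers": 0.1},
    {"delta_pos": [-0.058, -0.758, 0.035], "yaw": -0.187, "fingers": 0.1},
    {"delta_pos": [-0.058, -0.758, 0.035], "yaw": -0.187, "fingers": 0.1}
  ]
}}

```text
clock: 6.45
eef_pos: [0.4659, -0.2276, 0.1428]
tool_rot: [-0.039, 0.999, 0.008, -0.001]
ft_force: [-0.0, -0.0, -4.7]
grip_width: 0.0175
grasp_force: 60.2
```

Run:
```python
from h import *
c,R,t=cam('wrist'); im=c['image']; np.savez('w3.npz',im=im,rz=c['range_z'],R=R,t=t,k=[c['fx'],c['fy'],c['cx'],c['cy']])
save('w3',cv2.resize(im,(784,588)))
delta([.471,-.228,.15],184.5)
```

```text
clk 6.5 pos [ 0.4661 -0.2271  0.1431] head -175.5 j6 -0.54 F [-0.7  0.1 -4.6] T [-0.   -0.01  0.02] w 0.0181
delta [-0.0159 -0.0038 -0.0231] yaw -0.0 rows 0.16967240718593418
```

View pics/w3.png

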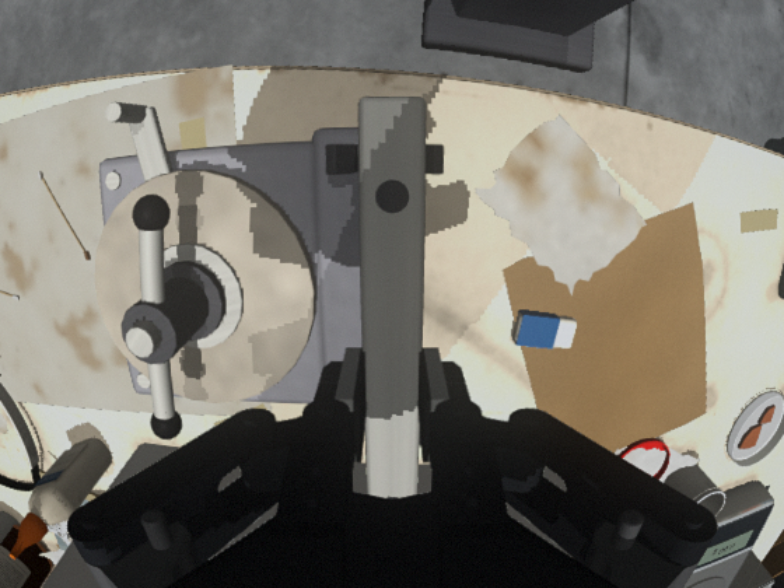

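Cradle A's lips run from (327,158) to (443,158) in the enlarged view, with the bar passing between them. The nut balls are at (151,214) and (166,423) and the nut top is at (141,343).

Run:
```python
from h import *
d=np.load('w3.npz');k=d['k'];c=dict(fx=k[0],fy=k[1],cx=k[2],cy=k[3]);R,t=d['R'],d['t']
f=lambda L,z: fray(c,R,t,np.array(L)/1.4,z)[:,:2].round(4)
L=f([(327,158),(443,158),(327,145),(327,172),(443,145),(443,173)],.077);print('lips',L, L[:2].mean(0),L[2:].mean(0), np.linalg.norm(L[0]-L[1]))
v=L[1]-L[0];print('across dir',np.degrees(np.arctan2(v[1],v[0])))
b=f([(151,214),(166,423)],.098);print('balls',b,b.mean(0),np.linalg.norm(b[0]-b[1]))
v=b[1]-b[0];print('rod dir',np.degrees(np.arctan2(v[1],v[0])))
print('nuttop',f([(141,343)],.107))
e=f([(360,100),(425,100),(393,98)],.150);print('bar end',e)
# world points from fisheye depth
rz=d['rz'].astype(float);vv,uu=np.mgrid[:420,:560];q=np.stack([(uu-k[2])/k[0],(vv-k[3])/k[1]],-1);r=np.linalg.norm(q,axis=-1)+1e-9
P=np.stack([q[...,0]/r*np.tan(r)*rz,q[...,1]/r*np.tan(r)*rz,rz],-1);W=(P-t)@R;W[rz==0]=9
for n,x0,x1,y0,y1,z0,z1 in(('cradA',.35,.43,-.28,-.18,.055,.085),('nut',.40,.55,-.42,-.28,.090,.11),('bar',.36,.56,-.25,-.2,.135,.165),('lug',.33,.40,-.43,-.34,.055,.08)):
    m=(W[...,0]>x0)&(W[...,0]<x1)&(W[...,1]>y0)&(W[...,1]<y1)&(W[...,2]>z0)&(W[...,2]<z1);Q=W[m]
    if len(Q)>3: print(n,len(Q),cv2.minAreaRect((Q[:,:2]*1000).astype(np.float32)),np.median(Q[:,2]))
```

```text
lips [[ 0.3965 -0.2614]
 [ 0.3927 -0.2088]
 [ 0.3905 -0.2618]
 [ 0.403  -0.261 ]
 [ 0.3867 -0.2093]
 [ 0.3996 -0.2081]] [ 0.3946 -0.2351] [ 0.39495 -0.23505] 0.05273708372672878
across dir 94.13206025495263
balls [[ 0.4225 -0.3396]
 [ 0.5347 -0.3439]] [ 0.4786  -0.34175] 0.11228236727109021
rod dir -2.1947534547105025
nuttop [[ 0.4829 -0.3458]]
bar end [[ 0.3767 -0.2437]
 [ 0.3752 -0.2248]
 [ 0.3754 -0.2342]]
cradA 740 ((395.3082580566406, -235.30990600585938), (14.118415832519531, 53.7256965637207), 4.194112777709961) 0.07587896185026882
nut 3753 ((476.6557312011719, -340.81451416015625), (31.62080955505371, 126.59600830078125), 80.63054656982422) 0.10409639282149773
bar 13455 ((447.60870361328125, -230.55780029296875), (145.99497985839844, 43.690940856933594), 12.809404373168945) 0.15078874314380927
lug 289 ((372.78118896484375, -377.986328125), (11.211938858032227, 10.640816688537598), 27.31424331665039) 0.07040162420564212
```

Run:
```python
from h import *
delta([.4705,-.2297,.085],184.4);delta([.4705,-.2297,.060],184.4)
```

```text
clk 6.5 pos [ 0.4661 -0.2271  0.1431] head -175.5 j6 -0.54 F [-0.7  0.1 -4.6] T [-0.   -0.01  0.02] w 0.0181
delta [-0.0139 -0.0126  0.1935] yaw 0.0022 rows 1.166413786811809
clk 6.5 pos [ 0.4661 -0.2271  0.1431] head -175.5 j6 -0.54 F [-0.7  0.1 -4.6] T [-0.   -0.01  0.02] w 0.0181
delta [-0.0139 -0.0139  0.2768] yaw 0.0022 rows 1.6650961069778063
```

>>> {"op": "jog_arm", "data": {
  "deltas": [
    {"delta_pos": [-0.014, -0.013, 0.08], "yaw": 0.002, "fingers": 0.1},
    {"delta_pos": [-0.014, -0.013, 0.15], "yaw": 0.002, "fingers": 0.1},
    {"delta_pos": [-0.014, -0.013, 0.19], "yaw": 0.002, "fingers": 0.1},
    {"delta_pos": [-0.014, -0.013, 0.19], "yaw": 0.002, "fingers": 0.1},
    {"delta_pos": [-0.014, -0.013, 0.19], "yaw": 0.002, "fingers": 0.1}
  ]
}}

```text
clock: 7.0
eef_pos: [0.4717, -0.2303, 0.0875]
tool_rot: [-0.039, 0.999, 0.007, 0.0]
ft_force: [1.2, -0.1, -4.7]
grip_width: 0.018
grasp_force: 60.2
```

Run:
```python
from h import *
delta([.4705,-.2297,.060],184.4)
for n in('scene','side'):
    c,R,t=cam(n); W=pts(c,R,t); x,y,z=W[...,0],W[...,1],W[...,2]
    for nm,x0,x1,z0,z1 in(('A end',.36,.43,.082,.105),('B end',.51,.58,.082,.105),('A lip',.36,.43,.06,.0795),('B lip',.51,.58,.06,.0795)):
        m=(x>x0)&(x<x1)&(y>-.28)&(y<-.18)&(z>z0)&(z<z1); Q=W[m]
        if len(Q)>5: print(n,nm,len(Q),np.median(Q[:,2]).round(4),Q[:,2].max().round(4),cv2.minAreaRect((Q[:,:2]*1000).astype(np.float32)))
```

```text
clk 7.0 pos [ 0.4717 -0.2303  0.0875] head -175.54 j6 -0.539 F [ 1.2 -0.1 -4.7] T [-0.04  0.   -0.03] w 0.018
delta [0.0039 0.0012 0.0915] yaw 0.0013 rows 0.5496796565399029
scene A end 148 0.0931 0.0969 ((404.6726989746094, -232.8883056640625), (50.8904914855957, 25.116256713867188), 2.7097320556640625)
scene B end 113 0.0934 0.0973 ((533.4395141601562, -220.0513153076172), (23.96190071105957, 46.157196044921875), 89.95934295654297)
scene A lip 44 0.0666 0.079 ((393.2542419433594, -227.7541961669922), (15.017007827758789, 46.6994743347168), 5.783410549163818)
scene B lip 38 0.0669 0.0774 ((543.6033325195312, -216.6551513671875), (15.271486282348633, 46.41609191894531), 5.4256391525268555)
side A end 147 0.0943 0.0988 ((406.4409484863281, -238.37625122070312), (48.36016082763672, 23.4348087310791), 3.8329970836639404)
side B end 159 0.095 0.1014 ((536.3803100585938, -229.84024047851562), (49.590091705322266, 26.760974884033203), 5.086253643035889)
side A lip 44 0.0659 0.0791 ((395.7997131347656, -240.85357666015625), (13.82216739654541, 47.02442169189453), 3.903902769088745)
side B lip 45 0.0682 0.0783 ((545.2965087890625, -229.9636688232422), (13.080812454223633, 45.467281341552734), 3.4971561431884766)
```

>>> {"op": "jog_arm", "data": {
  "deltas": [
    {"delta_pos": [0.003, 0.001, 0.03], "yaw": 0, "fingers": 0.1},
    {"delta_pos": [0.003, 0.001, 0.06], "yaw": 0, "fingers": 0.1},
    {"delta_pos": [0.003, 0.001, 0.08], "yaw": 0, "fingers": 0.1},
    {"delta_pos": [0.003, 0.001, 0.09], "yaw": 0, "fingers": 0.1},
    {"delta_pos": [0.003, 0.001, 0.09], "yaw": 0, "fingers": 0.1}
  ]
}}

```text
clock: 7.6
eef_pos: [0.47, -0.2301, 0.0594]
tool_rot: [-0.038, 0.999, 0.007, -0.0]
ft_force: [0.2, 0.7, -4.6]
grip_width: 0.0181
grasp_force: 60.2
```

>>> {"op": "jog_arm", "data": {
  "deltas": [
    {"delta_pos": [0, 0, 0.003], "yaw": 0, "fingers": 0.1},
    {"delta_pos": [0, 0, 0.003], "yaw": 0, "fingers": 0.1},
    {"delta_pos": [0, 0, 0.003], "yaw": 0, "fingers": 0.5},
    {"delta_pos": [0, 0, 0.003], "yaw": 0, "fingers": 0.5},
    {"delta_pos": [0, 0, 0.003], "yaw": 0, "fingers": 0.5},
    {"delta_pos": [0, 0, 0.003], "yaw": 0, "fingers": 0.5},
    {"delta_pos": [0, 0, -0.1], "yaw": 0, "fingers": 0.5},
    {"delta_pos": [0, 0, -0.2], "yaw": 0, "fingers": 0.5},
    {"delta_pos": [0, 0, -0.35], "yaw": 0, "fingers": 0.5},
    {"delta_pos": [0, 0, -0.4], "yaw": 0, "fingers": 0.5}
  ]
}}

```text
clock: 8.6
eef_pos: [0.4727, -0.2331, 0.1851]
tool_rot: [-0.038, 0.999, 0.005, 0.004]
ft_force: [0.4, -0.3, -0.2]
grip_width: 0.0428
grasp_force: 0.0
```

Run:
```python
from h import *
c,R,t=cam('wrist'); save('w4',cv2.resize(c['image'],(784,588)))
delta([.478,-.3415,.18],311)
c,R,t=cam('scene'); W=pts(c,R,t); x,y,z=W[...,0],W[...,1],W[...,2]
for nm,x0,x1 in(('A',.36,.385),('mid',.41,.53),('B',.552,.58)):
        m=(x>x0)&(x<x1)&(y>-.28)&(y<-.18)&(z>.061)&(z<.08); Q=W[m]
        if len(Q)>5: print(nm,len(Q),np.median(Q[:,2]).round(4),cv2.minAreaRect((Q[:,:2]*1000).astype(np.float32)))
```

```text
clk 8.65 pos [ 0.4734 -0.2334  0.1862] head -175.6 j6 -0.542 F [0.3 0.9 0.9] T [-0.05 -0.01  0.01] w 0.043
delta [ 0.0124 -0.3605  0.0176] yaw -2.8134 rows 2.1670117103173894
A 15 0.0644 ((381.645263671875, -234.19927978515625), (6.03739595413208, 20.318910598754883), 0.6289345622062683)
mid 207 0.0652 ((469.3988037109375, -226.863525390625), (119.33676147460938, 24.49025535583496), 4.984886169433594)
```

View pics/w4.png

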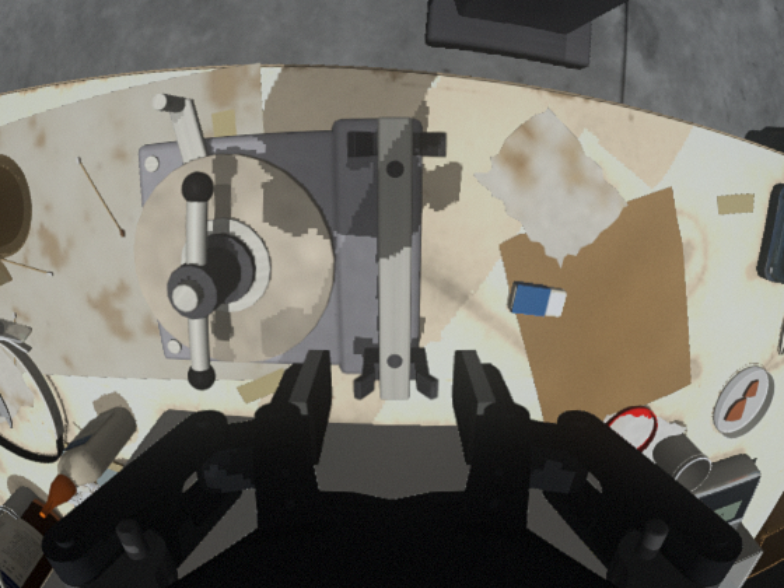

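The bar lies across both cradles, from about (395,118) to (395,399), with its ends past the lips at (397,145) and (395,370). The nut rod is untouched, its balls at (197,187) and (202,376).

>>> {"op": "jog_arm", "data": {
  "deltas": [
    {"delta_pos": [0.012, -0.36, 0.018], "yaw": -1, "fingers": 0.7},
    {"delta_pos": [0.012, -0.36, 0.018], "yaw": -1, "fingers": 0.7},
    {"delta_pos": [0.012, -0.36, 0.018], "yaw": -1, "fingers": 0.7},
    {"delta_pos": [0.012, -0.36, 0.018], "yaw": -1, "fingers": 0.7},
    {"delta_pos": [0.012, -0.36, 0.018], "yaw": -1, "fingers": 0.7},
    {"delta_pos": [0.012, -0.36, 0.018], "yaw": -1, "fingers": 0.7}
  ]
}}

```text
clock: 9.3
eef_pos: [0.4742, -0.3396, 0.1712]
tool_rot: [-0.419, 0.908, 0.007, 0.002]
ft_force: [1.0, -0.6, -0.5]
grip_width: 0.0597
grasp_force: 0.0
```

>>> {"op": "jog_arm", "data": {
  "deltas": [
    {"delta_pos": [0, 0, 0], "yaw": -1, "fingers": 0.7},
    {"delta_pos": [0, 0, 0], "yaw": -1, "fingers": 0.7},
    {"delta_pos": [0, 0, 0], "yaw": -1, "fingers": 0.7},
    {"delta_pos": [0, 0, 0], "yaw": -1, "fingers": 0.7},
    {"delta_pos": [0, 0, 0], "yaw": -1, "fingers": 0.7},
    {"delta_pos": [0, 0, 0], "yaw": -1, "fingers": 0.7}
  ]
}}

```text
clock: 9.9
eef_pos: [0.4744, -0.3392, 0.1714]
tool_rot: [0.735, -0.678, -0.006, -0.005]
ft_force: [0.4, 0.7, -0.7]
grip_width: 0.06
grasp_force: 0.0
```

>>> {"op": "jog_arm", "data": {
  "deltas": [
    {"delta_pos": [0, 0, 0], "yaw": -0.8, "fingers": 0.7},
    {"delta_pos": [0, 0, 0], "yaw": -0.8, "fingers": 0.7},
    {"delta_pos": [0, 0, 0], "yaw": -0.8, "fingers": 0.7},
    {"delta_pos": [0, 0, 0], "yaw": -0.8, "fingers": 0.7},
    {"delta_pos": [0, 0, 0], "yaw": -0.8, "fingers": 0.7},
    {"delta_pos": [0, 0, 0], "yaw": -0.8, "fingers": 0.7}
  ]
}}

```text
clock: 10.5
eef_pos: [0.4747, -0.3394, 0.1721]
tool_rot: [0.907, -0.42, -0.004, -0.006]
ft_force: [-0.3, -0.5, 0.2]
grip_width: 0.06
grasp_force: 0.0
```

Run:
```python
from h import *
c,R,t=cam('wrist'); save('w5',cv2.resize(c['image'],(784,588)))
im=c['image'];v,u=np.mgrid[:420,:560];uv=np.c_[u.ravel(),v.ravel()]
P=fray(c,R,t,uv,.098); np.savez('w5.npz',im=im,R=R,t=t)
rz=c['range_z'].astype(float);q=(uv-[c['cx'],c['cy']])/[c['fx'],c['fy']];r=np.linalg.norm(q,axis=1)+1e-9
Z=rz.ravel();W=(np.c_[q/r[:,None]*(np.tan(r)*Z)[:,None],Z]-t)@R
def rect(n,x0,x1,y0,y1,z0,z1):
    m=(Z>0)&(W[:,0]>x0)&(W[:,0]<x1)&(W[:,1]>y0)&(W[:,1]<y1)&(W[:,2]>z0)&(W[:,2]<z1);Q=W[m]
    if len(Q)>5: print(n,len(Q),np.median(Q[:,2]).round(4),cv2.minAreaRect((Q[:,:2]*1000).astype(np.float32)))
rect('nut',.40,.56,-.42,-.28,.088,.112); rect('nuttop',.45,.51,-.37,-.31,.1045,.112); rect('bar',.36,.58,-.25,-.2,.0625,.0675); rect('lug',.33,.40,-.43,-.34,.062,.08)
delta([.4783,-.3415,.13],311);delta([.4783,-.3415,.073],311)
```

```text
nut 3726 0.1043 ((479.4634094238281, -341.6408996582031), (126.44589233398438, 31.077857971191406), 5.098034858703613)
nuttop 1196 0.1071 ((479.6222839355469, -341.1059265136719), (52.43663024902344, 30.885435104370117), 26.241037368774414)
bar 2836 0.0659 ((470.0284423828125, -226.75498962402344), (179.53102111816406, 44.245201110839844), 0.756780207157135)
lug 175 0.0713 ((373.2829895019531, -379.173095703125), (11.0031156539917, 10.576207160949707), 36.711483001708984)
clk 10.55 pos [ 0.4748 -0.3395  0.1724] head -49.73 j6 -2.9 F [-0.5 -0.3  0.3] T [-0.   -0.04  0.04] w 0.0595
delta [ 0.0141 -0.0034  0.1412] yaw -0.0163 rows 0.8515523240435711
clk 10.55 pos [ 0.4748 -0.3395  0.1724] head -49.73 j6 -2.9 F [-0.5 -0.3  0.3] T [-0.   -0.04  0.04] w 0.0595
delta [ 0.0163 -0.0017  0.3312] yaw -0.0163 rows 1.9894077003166326
```

View pics/w5.png

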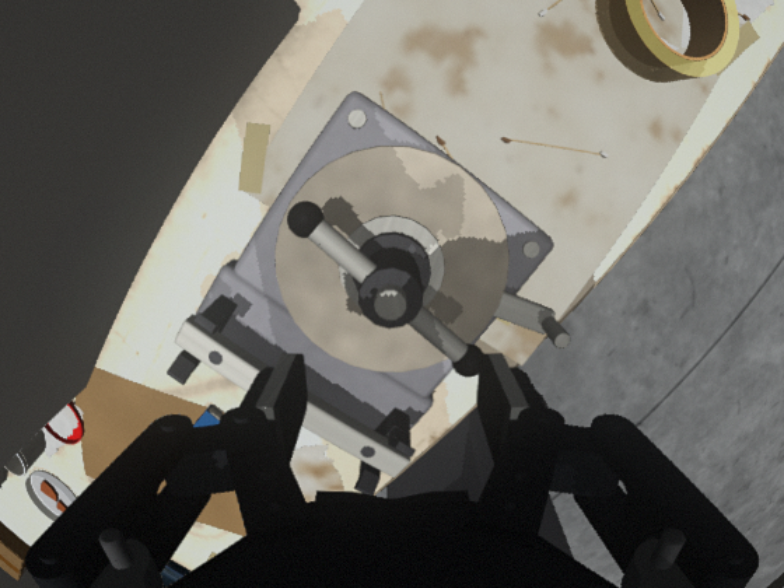

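The balls are at (306,219) and (468,360), and the fingers straddle the nut on a line across the rod. Clear to descend.

>>> {"op": "jog_arm", "data": {
  "deltas": [
    {"delta_pos": [0.017, -0.002, 0.1], "yaw": 0, "fingers": 0.7},
    {"delta_pos": [0.017, -0.002, 0.18], "yaw": 0, "fingers": 0.7},
    {"delta_pos": [0.017, -0.002, 0.25], "yaw": 0, "fingers": 0.7},
    {"delta_pos": [0.017, -0.002, 0.3], "yaw": 0, "fingers": 0.7},
    {"delta_pos": [0.017, -0.002, 0.33], "yaw": 0, "fingers": 0.7},
    {"delta_pos": [0.017, -0.002, 0.33], "yaw": 0, "fingers": 0.7}
  ]
}}

```text
clock: 11.15
eef_pos: [0.4781, -0.3413, 0.0727]
tool_rot: [0.908, -0.42, -0.004, -0.007]
ft_force: [-0.1, -0.8, 0.1]
grip_width: 0.0599
grasp_force: 0.0
```

Run:
```python
from h import *
delta([.4788,-.3416,.073],311)
```

```text
clk 11.15 pos [ 0.4781 -0.3413  0.0727] head -49.66 j6 -2.901 F [-0.1 -0.8  0.1] T [-0.06  0.01  0.01] w 0.0599
delta [ 0.0023 -0.0012 -0.0009] yaw -0.0146 rows 0.01643811149594967
```

>>> {"op": "jog_arm", "data": {
  "deltas": [
    {"delta_pos": [0, 0, 0], "yaw": 0.08, "fingers": 0.7},
    {"delta_pos": [0, 0, 0], "yaw": 0.16, "fingers": 0.7},
    {"delta_pos": [0, 0, 0], "yaw": 0.24, "fingers": 0.7},
    {"delta_pos": [0, 0, 0], "yaw": 0.32, "fingers": 0.7},
    {"delta_pos": [0, 0, 0], "yaw": 0.4, "fingers": 0.7},
    {"delta_pos": [0, 0, 0], "yaw": 0.48, "fingers": 0.7},
    {"delta_pos": [0, 0, 0], "yaw": 0.56, "fingers": 0.7},
    {"delta_pos": [0, 0, 0], "yaw": 0.64, "fingers": 0.7},
    {"delta_pos": [0, 0, 0], "yaw": 0.72, "fingers": 0.7},
    {"delta_pos": [0, 0, 0], "yaw": 0.8, "fingers": 0.7},
    {"delta_pos": [0, 0, 0], "yaw": 0.9, "fingers": 0.7},
    {"delta_pos": [0, 0, 0], "yaw": 1.0, "fingers": 0.7}
  ]
}}

```text
clock: 12.35
eef_pos: [0.4796, -0.3423, 0.0756]
tool_rot: [-0.677, 0.736, 0.004, 0.005]
ft_force: [-0.5, -0.1, -0.4]
grip_width: 0.0598
grasp_force: 0.4
```

Run:
```python
from h import *
delta([.4788,-.3416,.073],266)
c,R,t=cam('scene'); W=pts(c,R,t); x,y,z=W[...,0],W[...,1],W[...,2]
m=(x>.33)&(x<.40)&(y>-.43)&(y<-.26)&(z>.05)&(z<.08); Q=W[m]; print(len(Q),np.median(Q,0)) if len(Q) else 0
```

```text
clk 12.35 pos [ 0.4796 -0.3423  0.0756] head -94.82 j6 -2.112 F [-0.5 -0.1 -0.4] T [ 0.05  0.09 -0.01] w 0.0598
delta [-0.0019  0.0029  0.0087] yaw -0.0182 rows 0.05589507403735348
32 [ 0.36763561 -0.30944095  0.06183783]
```

>>> {"op": "jog_arm", "data": {
  "deltas": [
    {"delta_pos": [-0.002, 0.002, 0.008], "yaw": 0.08, "fingers": 0.7},
    {"delta_pos": [-0.002, 0.002, 0.008], "yaw": 0.16, "fingers": 0.7},
    {"delta_pos": [-0.002, 0.002, 0.008], "yaw": 0.24, "fingers": 0.7},
    {"delta_pos": [-0.002, 0.002, 0.008], "yaw": 0.32, "fingers": 0.7},
    {"delta_pos": [-0.002, 0.002, 0.008], "yaw": 0.4, "fingers": 0.7},
    {"delta_pos": [-0.002, 0.002, 0.008], "yaw": 0.48, "fingers": 0.7},
    {"delta_pos": [-0.002, 0.002, 0.008], "yaw": 0.56, "fingers": 0.7},
    {"delta_pos": [-0.002, 0.002, 0.008], "yaw": 0.64, "fingers": 0.7},
    {"delta_pos": [-0.002, 0.002, 0.008], "yaw": 0.7, "fingers": 0.7},
    {"delta_pos": [-0.002, 0.002, 0.008], "yaw": 0.75, "fingers": 0.7},
    {"delta_pos": [-0.002, 0.002, 0.008], "yaw": 0.8, "fingers": 0.7},
    {"delta_pos": [-0.002, 0.002, 0.008], "yaw": 0.85, "fingers": 0.7}
  ]
}}

```text
clock: 13.6
eef_pos: [0.4788, -0.3421, 0.073]
tool_rot: [-0.399, 0.917, 0.005, 0.003]
ft_force: [-0.9, -0.8, -0.8]
grip_width: 0.0597
grasp_force: 0.4
```

```bash
cat > lk.py <<'E'
from h import *
import sys
delta([.4788,-.3416,.073],float(sys.argv[1]))
c,R,t=cam('scene'); W=pts(c,R,t); x,y,z=W[...,0],W[...,1],W[...,2]
m=(x>.33)&(x<.43)&(y>-.43)&(y<-.245)&(z>.052)&(z<.08); Q=W[m]; print('lug',len(Q),np.median(Q,0)) if len(Q) else 0
m=(x>.36)&(x<.58)&(y>-.25)&(y<-.18)&(z>.063)&(z<.069)&((abs(x-.395)>.012)&(abs(x-.545)>.012)); Q=W[m]
if len(Q)>5: print('bar',len(Q),np.median(Q[:,2]).round(4),cv2.minAreaRect((Q[:,:2]*1000).astype(np.float32)))
E
python3 lk.py 227
```

```text
clk 13.6 pos [ 0.4788 -0.3421  0.073 ] head -132.91 j6 -1.448 F [-0.9 -0.8 -0.8] T [-0.18  0.12  0.06] w 0.0597
delta [-0.0012  0.0012 -0.0001] yaw 0.0019 rows 0.01025724894602275
lug 49 [ 0.39825088 -0.25052118  0.0695868 ]
bar 209 0.0654 ((467.32598876953125, -227.29676818847656), (179.13833618164062, 26.766307830810547), 6.847988128662109)
```

>>> {"op": "jog_arm", "data": {
  "deltas": [
    {"delta_pos": [0, 0, 0], "yaw": 0.04, "fingers": 0.7},
    {"delta_pos": [0, 0, 0], "yaw": 0.08, "fingers": 0.7},
    {"delta_pos": [0, 0, 0], "yaw": 0.12, "fingers": 0.7},
    {"delta_pos": [0, 0, 0], "yaw": 0.16, "fingers": 0.7},
    {"delta_pos": [0, 0, 0], "yaw": 0.2, "fingers": 0.7},
    {"delta_pos": [0, 0, 0], "yaw": 0.24, "fingers": 0.7},
    {"delta_pos": [0, 0, 0], "yaw": 0.28, "fingers": 0.7},
    {"delta_pos": [0, 0, 0], "yaw": 0.32, "fingers": 0.7},
    {"delta_pos": [0, 0, 0], "yaw": 0.36, "fingers": 0.7},
    {"delta_pos": [0, 0, 0], "yaw": 0.4, "fingers": 0.7}
  ]
}}

```text
clock: 14.65
eef_pos: [0.4783, -0.3422, 0.0728]
tool_rot: [-0.252, 0.968, 0.005, 0.002]
ft_force: [-1.1, -1.6, 0.2]
grip_width: 0.0598
grasp_force: 5.2
```

```bash
python3 lk.py 209
```

```text
clk 14.65 pos [ 0.4783 -0.3422  0.0728] head -150.83 j6 -1.135 F [-1.1 -1.6  0.2] T [-0.28  0.39  0.39] w 0.0598
delta [-0.0024  0.001  -0.0006] yaw 0.0039 rows 0.01587744782484218
lug 40 [ 0.39535935 -0.25103486  0.06941876]
bar 206 0.0657 ((469.2344970703125, -224.7545928955078), (178.8909149169922, 25.288606643676758), 4.415614128112793)
```

The wrist moment about z is 0.39 N m, so the lug is on the bar and the nut is turning. I'll carry on in larger turns.

>>> {"op": "jog_arm", "data": {
  "deltas": [
    {"delta_pos": [-0.002, 0.001, 0], "yaw": 0.08, "fingers": 0.7},
    {"delta_pos": [-0.002, 0.001, 0], "yaw": 0.16, "fingers": 0.7},
    {"delta_pos": [-0.002, 0.001, 0], "yaw": 0.24, "fingers": 0.7},
    {"delta_pos": [-0.002, 0.001, 0], "yaw": 0.32, "fingers": 0.7},
    {"delta_pos": [-0.002, 0.001, 0], "yaw": 0.4, "fingers": 0.7},
    {"delta_pos": [-0.002, 0.001, 0], "yaw": 0.48, "fingers": 0.7},
    {"delta_pos": [-0.002, 0.001, 0], "yaw": 0.56, "fingers": 0.7},
    {"delta_pos": [-0.002, 0.001, 0], "yaw": 0.64, "fingers": 0.7},
    {"delta_pos": [-0.002, 0.001, 0], "yaw": 0.72, "fingers": 0.7},
    {"delta_pos": [-0.002, 0.001, 0], "yaw": 0.8, "fingers": 0.7},
    {"delta_pos": [-0.002, 0.001, 0], "yaw": 0.9, "fingers": 0.7},
    {"delta_pos": [-0.002, 0.001, 0], "yaw": 1.0, "fingers": 0.7}
  ]
}}

```text
clock: 15.9
eef_pos: [0.4778, -0.3418, 0.0727]
tool_rot: [0.139, 0.99, 0.006, -0.001]
ft_force: [-5.2, -2.3, 1.8]
grip_width: 0.0594
grasp_force: 5.3
```

```bash
python3 lk.py 164
```

```text
clk 15.9 pos [ 0.4778 -0.3418  0.0727] head 164.04 j6 -0.347 F [-5.2 -2.3  1.8] T [-0.42  0.88  0.38] w 0.0594
delta [-0.0031  0.0015 -0.001 ] yaw 0.001 rows 0.02162924858329418
lug 39 [ 0.39473186 -0.25012069  0.07064083]
bar 209 0.0655 ((469.1019287109375, -225.594970703125), (177.56736755371094, 26.9847469329834), 3.9374799728393555)
```

>>> {"op": "jog_arm", "data": {
  "deltas": [
    {"delta_pos": [-0.003, 0.001, 0], "yaw": 0.08, "fingers": 0.7},
    {"delta_pos": [-0.003, 0.001, 0], "yaw": 0.16, "fingers": 0.7},
    {"delta_pos": [-0.003, 0.001, 0], "yaw": 0.24, "fingers": 0.7},
    {"delta_pos": [-0.003, 0.001, 0], "yaw": 0.32, "fingers": 0.7},
    {"delta_pos": [-0.003, 0.001, 0], "yaw": 0.4, "fingers": 0.7},
    {"delta_pos": [-0.003, 0.001, 0], "yaw": 0.48, "fingers": 0.7},
    {"delta_pos": [-0.003, 0.001, 0], "yaw": 0.56, "fingers": 0.7},
    {"delta_pos": [-0.003, 0.001, 0], "yaw": 0.64, "fingers": 0.7},
    {"delta_pos": [-0.003, 0.001, 0], "yaw": 0.72, "fingers": 0.7},
    {"delta_pos": [-0.003, 0.001, 0], "yaw": 0.8, "fingers": 0.7},
    {"delta_pos": [-0.003, 0.001, 0], "yaw": 0.9, "fingers": 0.7},
    {"delta_pos": [-0.003, 0.001, 0], "yaw": 1.0, "fingers": 0.7}
  ]
}}

```text
clock: 17.15
eef_pos: [0.4779, -0.3411, 0.0725]
tool_rot: [0.507, 0.862, 0.005, -0.004]
ft_force: [-5.6, 0.2, 2.9]
grip_width: 0.0601
grasp_force: 5.9
```

```bash
python3 lk.py 119
```

```text
clk 17.15 pos [ 0.4779 -0.3411  0.0725] head 119.05 j6 0.439 F [-5.6  0.2  2.9] T [-0.12  1.14  0.38] w 0.0601
delta [-0.0027  0.0017 -0.0016] yaw 0.0012 rows 0.02154925066506639
lug 43 [ 0.3960513  -0.24976143  0.07046733]
bar 203 0.0654 ((468.9385986328125, -224.80447387695312), (177.77862548828125, 28.1223087310791), 5.844192028045654)
```

>>> {"op": "jog_arm", "data": {
  "deltas": [
    {"delta_pos": [-0.002, 0.001, 0], "yaw": 0.08, "fingers": 0.7},
    {"delta_pos": [-0.002, 0.001, 0], "yaw": 0.16, "fingers": 0.7},
    {"delta_pos": [-0.002, 0.001, 0], "yaw": 0.24, "fingers": 0.7},
    {"delta_pos": [-0.002, 0.001, 0], "yaw": 0.32, "fingers": 0.7},
    {"delta_pos": [-0.002, 0.001, 0], "yaw": 0.4, "fingers": 0.7},
    {"delta_pos": [-0.002, 0.001, 0], "yaw": 0.48, "fingers": 0.7},
    {"delta_pos": [-0.002, 0.001, 0], "yaw": 0.56, "fingers": 0.7},
    {"delta_pos": [-0.002, 0.001, 0], "yaw": 0.64, "fingers": 0.7},
    {"delta_pos": [-0.002, 0.001, 0], "yaw": 0.72, "fingers": 0.7},
    {"delta_pos": [-0.002, 0.001, 0], "yaw": 0.8, "fingers": 0.7},
    {"delta_pos": [-0.002, 0.001, 0], "yaw": 0.9, "fingers": 0.7},
    {"delta_pos": [-0.002, 0.001, 0], "yaw": 1.0, "fingers": 0.7}
  ]
}}

```text
clock: 18.4
eef_pos: [0.4784, -0.341, 0.0723]
tool_rot: [0.798, 0.602, 0.003, -0.006]
ft_force: [-5.9, -0.2, 1.9]
grip_width: 0.0598
grasp_force: 6.1
```

```bash
python3 lk.py 74
```

```text
clk 18.4 pos [ 0.4784 -0.341   0.0723] head 74.06 j6 1.225 F [-5.9 -0.2  1.9] T [-0.02  1.11  0.36] w 0.0598
delta [-0.0015  0.0018 -0.0024] yaw 0.0014 rows 0.02021719194607905
lug 43 [ 0.39573553 -0.25005115  0.07020168]
bar 200 0.0656 ((469.39251708984375, -225.68023681640625), (178.1736297607422, 25.28765296936035), 3.9386956691741943)
```

>>> {"op": "jog_arm", "data": {
  "deltas": [
    {"delta_pos": [-0.001, 0.001, 0], "yaw": 0.08, "fingers": 0.7},
    {"delta_pos": [-0.001, 0.001, 0], "yaw": 0.16, "fingers": 0.7},
    {"delta_pos": [-0.001, 0.001, 0], "yaw": 0.24, "fingers": 0.7},
    {"delta_pos": [-0.001, 0.001, 0], "yaw": 0.32, "fingers": 0.7},
    {"delta_pos": [-0.001, 0.001, 0], "yaw": 0.4, "fingers": 0.7},
    {"delta_pos": [-0.001, 0.001, 0], "yaw": 0.48, "fingers": 0.7},
    {"delta_pos": [-0.001, 0.001, 0], "yaw": 0.56, "fingers": 0.7},
    {"delta_pos": [-0.001, 0.001, 0], "yaw": 0.64, "fingers": 0.7},
    {"delta_pos": [-0.001, 0.001, 0], "yaw": 0.72, "fingers": 0.7},
    {"delta_pos": [-0.001, 0.001, 0], "yaw": 0.8, "fingers": 0.7},
    {"delta_pos": [-0.001, 0.001, 0], "yaw": 0.87, "fingers": 0.7},
    {"delta_pos": [-0.001, 0.001, 0], "yaw": 0.93, "fingers": 0.7}
  ]
}}

```text
clock: 19.65
eef_pos: [0.4785, -0.3409, 0.0721]
tool_rot: [0.961, 0.278, 0.0, -0.007]
ft_force: [-6.2, 1.0, 1.6]
grip_width: 0.0601
grasp_force: 5.9
```

```bash
python3 lk.py 30
```

```text
clk 19.65 pos [ 0.4785 -0.3409  0.0721] head 32.29 j6 1.954 F [-6.2  1.   1.6] T [0.15 1.11 0.34] w 0.0601
delta [-0.0003  0.0025 -0.0032] yaw 0.051 rows 0.024061543520178044
lug 41 [ 0.39524141 -0.24985134  0.07093115]
bar 207 0.0654 ((468.546142578125, -223.83934020996094), (178.87155151367188, 27.605609893798828), 4.032390117645264)
```

>>> {"op": "jog_arm", "data": {
  "deltas": [
    {"delta_pos": [0, 0.001, 0], "yaw": 0.04, "fingers": 0.7},
    {"delta_pos": [0, 0.001, 0], "yaw": 0.08, "fingers": 0.7},
    {"delta_pos": [0, 0.001, 0], "yaw": 0.12, "fingers": 0.7},
    {"delta_pos": [0, 0.001, 0], "yaw": 0.16, "fingers": 0.7},
    {"delta_pos": [0, 0.001, 0], "yaw": 0.2, "fingers": 0.7},
    {"delta_pos": [0, 0.001, 0], "yaw": 0.24, "fingers": 0.7},
    {"delta_pos": [0, 0.001, 0], "yaw": 0.28, "fingers": 0.7},
    {"delta_pos": [0, 0.001, 0], "yaw": 0.32, "fingers": 0.7},
    {"delta_pos": [0, 0.001, 0], "yaw": 0.36, "fingers": 0.7},
    {"delta_pos": [0, 0.001, 0], "yaw": 0.4, "fingers": 0.7},
    {"delta_pos": [0, 0.001, 0], "yaw": 0.44, "fingers": 0.7}
  ]
}}

```text
clock: 20.8
eef_pos: [0.4786, -0.3409, 0.072]
tool_rot: [0.994, 0.109, -0.001, -0.008]
ft_force: [-5.8, 1.0, 2.8]
grip_width: 0.0596
grasp_force: 5.7
```

```bash
python3 lk.py 12.4
```

```text
clk 20.8 pos [ 0.4786 -0.3409  0.072 ] head 12.55 j6 2.298 F [-5.8  1.   2.8] T [0.25 1.19 0.41] w 0.0596
delta [ 0.0001  0.0023 -0.0033] yaw 0.0033 rows 0.024178058094244687
lug 41 [ 0.39511998 -0.24934565  0.07089239]
bar 205 0.0655 ((468.41943359375, -224.55987548828125), (177.17965698242188, 28.928537368774414), 5.76662540435791)
```

```bash
cat > rd.py <<'E'
from h import *
H=[]
for i in range(6):
    bot.camera('scene'); o,R=head(); H.append([np.degrees(np.arctan2(R[1,0],R[0,0])),*o['eef_pos']*1000,*o['ft_force'],o['ft_torque'][2],o['tau'][5],np.degrees(o['joint_pos'][5])])
H=np.array(H); print('head,pos,F,Tz,tau6,j6',H.mean(0).round(3),'sd',H.std(0).round(3)[[0,7,9]],'clk',o['clock'])
E
python3 rd.py
```

```text
head,pos,F,Tz,tau6,j6 [ 1.26100e+01  4.78656e+02 -3.40844e+02  7.19690e+01 -5.80000e+00
  1.59800e+00  2.40300e+00  3.07000e-01  3.11000e-01  1.31629e+02] sd [0.01  0.034 0.01 ] clk 21.15
```

>>> {"op": "jog_arm", "data": {
  "deltas": [
    {"delta_pos": [0, 0, 0], "yaw": -0.1, "fingers": 0.7},
    {"delta_pos": [0, 0, 0], "yaw": -0.1, "fingers": 0.7},
    {"delta_pos": [0, 0, 0], "yaw": -0.1, "fingers": 0.7}
  ]
}}

```text
clock: 21.45
eef_pos: [0.4804, -0.3414, 0.0721]
tool_rot: [0.989, 0.148, 0.001, -0.007]
ft_force: [-1.7, 1.7, 1.7]
grip_width: 0.0597
grasp_force: 1.2
```

```bash
python3 rd.py
python3 - <<'E'
from h import *
c,R,t=cam('wrist'); save('w6',cv2.resize(c['image'],(784,588)))
rz=c['range_z'].astype(float);v,u=np.mgrid[:420,:560];uv=np.c_[u.ravel(),v.ravel()];q=(uv-[c['cx'],c['cy']])/[c['fx'],c['fy']];r=np.linalg.norm(q,axis=1)+1e-9
Z=rz.ravel();W=(np.c_[q/r[:,None]*(np.tan(r)*Z)[:,None],Z]-t)@R
np.savez('w6.npz',W=W,Z=Z,im=c['image'],R=R,t=t)
E
```

```text
head,pos,F,Tz,tau6,j6 [ 1.69820e+01  4.80521e+02 -3.41458e+02  7.19820e+01 -2.48900e+00
  1.89100e+00  1.21000e+00  8.20000e-02  8.10000e-02  1.27280e+02] sd [0.009 0.019 0.009] clk 21.75
```

View pics/w6.png

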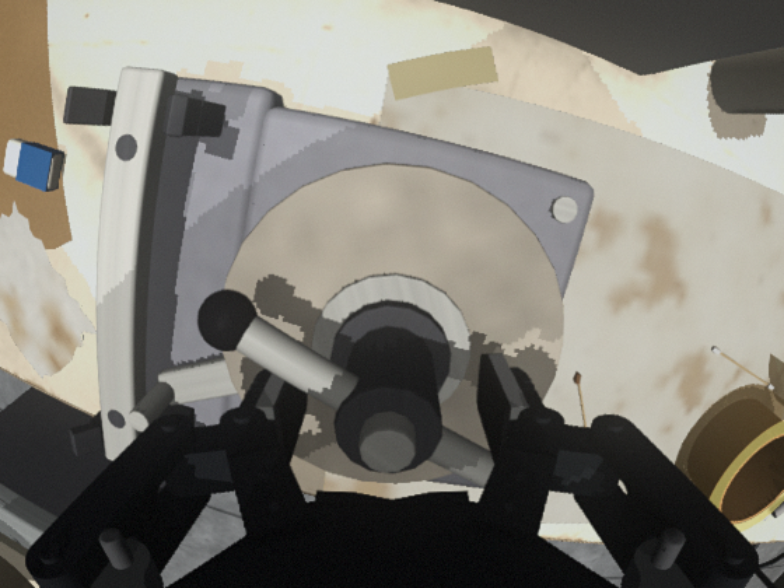

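The wrist view shows the one visible ball at (226,320), the lug pin's top at about (148,408) hard against the bar, and the bar still seated.

Run:
```python
from h import *
d=np.load('w6.npz');W,Z,R,t=d['W'],d['Z'],d['R'],d['t']
c=dict(fx=325.19226,fy=325.19226,cx=279.62836,cy=204.06796)
ax=np.array([.4785,-.3415])
def ang(p): v=p-ax; return np.degrees(np.arctan2(v[1],v[0])).round(2),np.linalg.norm(v).round(4)
b=fray(c,R,t,np.array([(226,320)])/1.4,.098)[0,:2];print('ball',b,ang(b))
l=fray(c,R,t,np.array([(144,411)])/1.4,.072)[0,:2];print('lug px',l,ang(l))
m=(Z>0)&(W[:,2]>.06)&(W[:,2]<.078)&(np.hypot(W[:,0]-ax[0],W[:,1]-ax[1])>.1)&(np.hypot(W[:,0]-ax[0],W[:,1]-ax[1])<.125)&(W[:,0]>.405)&(W[:,0]<.45)&(W[:,1]<-.243);Q=W[m]
if len(Q): print('lug',len(Q),cv2.minAreaRect((Q[:,:2]*1000).astype(np.float32)),ang(np.median(Q[:,:2],0)))
m=(Z>0)&(W[:,2]>.0635)&(W[:,2]<.068)&(W[:,1]>-.25)&(W[:,1]<-.19)&(W[:,0]<.6)&(W[:,0]>.36)&((abs(W[:,0]-.395)>.012)&(abs(W[:,0]-.545)>.012));Q=W[m];print('bar',cv2.minAreaRect((Q[:,:2]*1000).astype(np.float32)))
d=np.load('w5.npz');R,t=d['R'],d['t']
for p in((306,219),(468,360)):
    b=fray(c,R,t,np.array([p])/1.4,.098)[0,:2];print('ball0',b,ang(b))
l=fray(c,R,t,np.array([(563,341)])/1.4,.072)[0,:2];print('lug0',l,ang(l))
```

```text
ball [ 0.49402567 -0.28726305] (np.float64(74.03), np.float64(0.0564))
lug px [ 0.42721965 -0.2488287 ] (np.float64(118.96), np.float64(0.1059))
lug 317 ((420.77313232421875, -247.25990295410156), (8.361282348632812, 11.062355041503906), 89.41751861572266) (np.float64(120.31), np.float64(0.1089))
bar ((471.7277526855469, -232.10240173339844), (179.2498779296875, 30.086946487426758), 3.2494349479675293)
ball0 [ 0.53381725 -0.34383251] (np.float64(-2.41), np.float64(0.0554))
ball0 [ 0.42198357 -0.33930456] (np.float64(177.78), np.float64(0.0566))
lug0 [ 0.37187845 -0.37904417] (np.float64(-160.6), np.float64(0.113))
```

The nut is now at about 205° and the stop should be near 229°. Pushing with both fingers is stiff, so I'll shift sideways until only one finger pushes. That makes contact at the stop soft, then I approach it slowly.

>>> {"op": "jog_arm", "data": {
  "deltas": [
    {"delta_pos": [0.005, 0, 0], "yaw": 0.04, "fingers": 0.7},
    {"delta_pos": [0.01, 0, 0], "yaw": 0.08, "fingers": 0.7},
    {"delta_pos": [0.015, 0, 0], "yaw": 0.1, "fingers": 0.7},
    {"delta_pos": [0.02, 0, 0], "yaw": 0.12, "fingers": 0.7},
    {"delta_pos": [0.02, 0, 0], "yaw": 0.15, "fingers": 0.7},
    {"delta_pos": [0.02, 0, 0], "yaw": 0.18, "fingers": 0.7},
    {"delta_pos": [0.02, 0, 0], "yaw": 0.2, "fingers": 0.7},
    {"delta_pos": [0.02, 0, 0], "yaw": 0.2, "fingers": 0.7}
  ]
}}

```text
clock: 22.6
eef_pos: [0.4826, -0.341, 0.0715]
tool_rot: [0.998, 0.069, -0.003, -0.006]
ft_force: [-11.5, -1.3, 3.8]
grip_width: 0.0598
grasp_force: 4.6
```

```bash
cat > rod.py <<'E'
from h import *
c,R,t=cam('wrist');im=c['image'];v,u=np.mgrid[:420,:560];uv=np.c_[u.ravel(),v.ravel()]
rz=c['range_z'].astype(float);q=(uv-[c['cx'],c['cy']])/[c['fx'],c['fy']];r=np.linalg.norm(q,axis=1)+1e-9
Z=rz.ravel();W=(np.c_[q/r[:,None]*(np.tan(r)*Z)[:,None],Z]-t)@R
ax=np.array([.4785,-.3415]);d=W[:,:2]-ax;rr=np.hypot(*d.T)
m=(Z>0)&(W[:,2]>.096)&(W[:,2]<.110)&(rr>.048)&(rr<.064)&(im.max(2).ravel()<70)
M=m.reshape(420,560).astype(np.uint8);n,l,s,ce=cv2.connectedComponentsWithStats(M)
for i in range(1,n):
    if s[i,4]>60:
        k=(l==i).ravel();p=np.median(d[k],0);print('ball? n',s[i,4],'ang',np.degrees(np.arctan2(p[1],p[0])).round(2),'r',np.hypot(*p).round(4))
E
python3 rd.py; python3 rod.py
```

```text
head,pos,F,Tz,tau6,j6 [ 7.90500e+00  4.82604e+02 -3.40952e+02  7.15200e+01 -1.12430e+01
 -1.56400e+00  3.81100e+00  3.62000e-01  3.51000e-01  1.36685e+02] sd [0.002 0.014 0.001] clk 22.9
ball? n 1321 ang 59.2 r 0.0562
```

>>> {"op": "jog_arm", "data": {
  "deltas": [
    {"delta_pos": [0, 0, 0], "yaw": 0.02, "fingers": 0.7},
    {"delta_pos": [0, 0, 0], "yaw": 0.04, "fingers": 0.7},
    {"delta_pos": [0, 0, 0], "yaw": 0.06, "fingers": 0.7},
    {"delta_pos": [0, 0, 0], "yaw": 0.08, "fingers": 0.7},
    {"delta_pos": [0, 0, 0], "yaw": 0.1, "fingers": 0.7},
    {"delta_pos": [0, 0, 0], "yaw": 0.1, "fingers": 0.7}
  ]
}}

```text
clock: 23.55
eef_pos: [0.4825, -0.3405, 0.0713]
tool_rot: [1.0, 0.03, -0.003, -0.006]
ft_force: [-11.2, -0.7, 2.8]
grip_width: 0.06
grasp_force: 4.6
```

```bash
python3 rd.py; python3 rod.py
```

```text
head,pos,F,Tz,tau6,j6 [ 3.41500e+00  4.82476e+02 -3.40549e+02  7.12930e+01 -1.10480e+01
 -7.49000e-01  3.47800e+00  3.62000e-01  3.44000e-01  1.41186e+02] sd [0.002 0.021 0.001] clk 23.85
ball? n 1323 ang 55.59 r 0.0562
```

>>> {"op": "jog_arm", "data": {
  "deltas": [
    {"delta_pos": [0, 0, 0], "yaw": 0.02, "fingers": 0.7},
    {"delta_pos": [0, 0, 0], "yaw": 0.04, "fingers": 0.7},
    {"delta_pos": [0, 0, 0], "yaw": 0.06, "fingers": 0.7},
    {"delta_pos": [0, 0, 0], "yaw": 0.07, "fingers": 0.7},
    {"delta_pos": [0, 0, 0], "yaw": 0.07, "fingers": 0.7}
  ]
}}

```text
clock: 24.4
eef_pos: [0.4824, -0.3401, 0.0711]
tool_rot: [1.0, 0.002, -0.004, -0.007]
ft_force: [-11.2, -1.0, 2.2]
grip_width: 0.0597
grasp_force: 4.6
```

```bash
python3 rd.py; python3 rod.py
```

```text
head,pos,F,Tz,tau6,j6 [ 2.80000e-01  4.82422e+02 -3.40088e+02  7.10820e+01 -1.09470e+01
 -6.60000e-02  3.00700e+00  3.51000e-01  3.37000e-01  1.44335e+02] sd [0.001 0.027 0.   ] clk 24.7
ball? n 1319 ang 53.03 r 0.0562
```

>>> {"op": "jog_arm", "data": {
  "deltas": [
    {"delta_pos": [0, 0, 0], "yaw": 0.02, "fingers": 0.7},
    {"delta_pos": [0, 0, 0], "yaw": 0.04, "fingers": 0.7},
    {"delta_pos": [0, 0, 0], "yaw": 0.06, "fingers": 0.7},
    {"delta_pos": [0, 0, 0], "yaw": 0.07, "fingers": 0.7},
    {"delta_pos": [0, 0, 0], "yaw": 0.07, "fingers": 0.7}
  ]
}}

```text
clock: 25.25
eef_pos: [0.4823, -0.3401, 0.0711]
tool_rot: [1.0, -0.025, -0.004, -0.007]
ft_force: [-11.0, -0.8, 3.5]
grip_width: 0.0595
grasp_force: 4.5
```

```bash
python3 rd.py; python3 rod.py
```

```text
head,pos,F,Tz,tau6,j6 [-2.87500e+00  4.82317e+02 -3.40155e+02  7.10830e+01 -1.15290e+01
 -1.85000e-01  2.94900e+00  3.81000e-01  3.36000e-01  1.47486e+02] sd [0.002 0.017 0.001] clk 25.55
ball? n 1329 ang 50.26 r 0.0561
```

>>> {"op": "jog_arm", "data": {
  "deltas": [
    {"delta_pos": [0, 0, 0], "yaw": 0.02, "fingers": 0.7},
    {"delta_pos": [0, 0, 0], "yaw": 0.04, "fingers": 0.7},
    {"delta_pos": [0, 0, 0], "yaw": 0.06, "fingers": 0.7},
    {"delta_pos": [0, 0, 0], "yaw": 0.07, "fingers": 0.7},
    {"delta_pos": [0, 0, 0], "yaw": 0.07, "fingers": 0.7}
  ]
}}

```text
clock: 26.1
eef_pos: [0.4824, -0.3397, 0.0709]
tool_rot: [0.999, -0.052, -0.004, -0.007]
ft_force: [-11.7, 1.5, 2.4]
grip_width: 0.0597
grasp_force: 4.4
```

```bash
python3 rd.py; python3 rod.py
```

```text
head,pos,F,Tz,tau6,j6 [-6.00800e+00  4.82353e+02 -3.39700e+02  7.08980e+01 -1.07840e+01
  6.28000e-01  2.72600e+00  3.60000e-01  3.29000e-01  1.50637e+02] sd [0.002 0.017 0.002] clk 26.4
ball? n 1330 ang 47.8 r 0.0562
ball? n 68 ang -125.81 r 0.059
```

>>> {"op": "jog_arm", "data": {
  "deltas": [
    {"delta_pos": [0, 0, 0], "yaw": 0.02, "fingers": 0.7},
    {"delta_pos": [0, 0, 0], "yaw": 0.04, "fingers": 0.7},
    {"delta_pos": [0, 0, 0], "yaw": 0.06, "fingers": 0.7},
    {"delta_pos": [0, 0, 0], "yaw": 0.07, "fingers": 0.7},
    {"delta_pos": [0, 0, 0], "yaw": 0.07, "fingers": 0.7}
  ]
}}

```text
clock: 26.95
eef_pos: [0.4813, -0.3392, 0.0708]
tool_rot: [0.997, -0.08, -0.005, -0.007]
ft_force: [-13.1, 1.2, 4.0]
grip_width: 0.0597
grasp_force: 5.6
```

```bash
python3 rd.py; python3 rod.py
```

```text
head,pos,F,Tz,tau6,j6 [-9.15600e+00  4.81347e+02 -3.39253e+02  7.08010e+01 -1.33080e+01
  1.18100e+00  3.99200e+00  4.61000e-01  4.06000e-01  1.53775e+02] sd [0.002 0.022 0.001] clk 27.25
ball? n 1315 ang 46.96 r 0.0561
ball? n 74 ang -128.5 r 0.058
```

Force and moment rise while the rod has nearly stopped, which suggests the thread end. One more small push to confirm.

>>> {"op": "jog_arm", "data": {
  "deltas": [
    {"delta_pos": [0, 0, 0], "yaw": 0.02, "fingers": 0.7},
    {"delta_pos": [0, 0, 0], "yaw": 0.04, "fingers": 0.7},
    {"delta_pos": [0, 0, 0], "yaw": 0.06, "fingers": 0.7},
    {"delta_pos": [0, 0, 0], "yaw": 0.07, "fingers": 0.7},
    {"delta_pos": [0, 0, 0], "yaw": 0.07, "fingers": 0.7}
  ]
}}

```text
clock: 27.8
eef_pos: [0.4807, -0.3389, 0.0708]
tool_rot: [0.994, -0.107, -0.006, -0.007]
ft_force: [-14.9, 2.5, 5.3]
grip_width: 0.0599
grasp_force: 12.8
```

```bash
python3 rd.py; python3 rod.py
```

```text
head,pos,F,Tz,tau6,j6 [ -12.231  480.701 -338.926   70.811  -14.82     1.992    5.152    0.908
    0.887  156.852] sd [0.001 0.026 0.001] clk 28.1
ball? n 1305 ang 45.96 r 0.056
```

The moment jumped to 0.9 N m with the rod nearly still, so the nut is solid at the end of its thread. Backing off and lifting clear.

>>> {"op": "jog_arm", "data": {
  "deltas": [
    {"delta_pos": [-0.01, 0, 0], "yaw": -0.1, "fingers": 0.7},
    {"delta_pos": [-0.015, 0, 0], "yaw": -0.25, "fingers": 0.7},
    {"delta_pos": [-0.015, 0, 0], "yaw": -0.4, "fingers": 0.7},
    {"delta_pos": [-0.015, 0, 0], "yaw": -0.45, "fingers": 0.7},
    {"delta_pos": [-0.015, 0, -0.1], "yaw": -0.45, "fingers": 0.7},
    {"delta_pos": [-0.015, 0, -0.2], "yaw": -0.45, "fingers": 0.7},
    {"delta_pos": [-0.015, 0, -0.35], "yaw": -0.45, "fingers": 0.7},
    {"delta_pos": [-0.015, 0, -0.45], "yaw": -0.45, "fingers": 0.7},
    {"delta_pos": [-0.015, 0, -0.45], "yaw": -0.45, "fingers": 0.7},
    {"delta_pos": [-0.015, 0, -0.45], "yaw": -0.45, "fingers": 0.7}
  ]
}}

```text
clock: 29.15
eef_pos: [0.4832, -0.3417, 0.2082]
tool_rot: [0.998, 0.07, 0.002, -0.005]
ft_force: [-0.4, 0.0, -0.1]
grip_width: 0.0599
grasp_force: 0.0
```

```bash
python3 rd.py
cat >> rod.py <<'E'
m=(Z>0)&(W[:,2]>.0635)&(W[:,2]<.068)&(W[:,1]>-.26)&(W[:,1]<-.19)&(W[:,0]<.6)&(W[:,0]>.36)&((abs(W[:,0]-.395)>.012)&(abs(W[:,0]-.545)>.012)&(rr>.1))
Q=W[m]
e=np.array([np.cos(np.radians(4.4)),np.sin(np.radians(4.4))]);nn=np.array([-e[1],e[0]])
X=d[m]@e;Y=d[m]@nn;k=(Y>.09)
print('bar n',k.sum(),'x',np.percentile(X[k],[.5,99.5]).round(4),'z',np.median(Q[k,2]).round(4))
for a,b in((-.06,-.03),(-.02,.02),(.03,.06)):
    s_=k&(X>a)&(X<b);print('y at',a,b,np.percentile(Y[s_],[3,97]).round(4) if s_.sum()>9 else '')
E
python3 rod.py
```

```text
head,pos,F,Tz,tau6,j6 [ 7.99200e+00  4.81642e+02 -3.40587e+02  2.05636e+02 -1.15000e-01
 -1.69000e-01 -1.59000e-01 -2.00000e-03  1.00000e-03  1.36406e+02] sd [0.003 0.038 0.002] clk 29.45
ball? n 362 ang 48.13 r 0.0565
ball? n 260 ang -129.11 r 0.0547
bar n 2571 x [-0.0622  0.0918] z 0.066
y at -0.06 -0.03 [0.1055 0.1249]
y at -0.02 0.02 [0.106  0.1246]
y at 0.03 0.06 [0.1057 0.124 ]
```

```bash
python3 -c "
from workcell import bot
print(bot.job_done())"
```

```text
the job is handed in; nothing more can be done
None
```

The stop bar lies seated across both cradles and the nut has been turned clockwise to its solid stop (about 4.0 rad by camera); the gripper is clear and the job was handed in at about 29.5 s, with no verdict returned.

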